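# Clamp bar and the socket that fits

### The job

Lay the clamp bar flat across the jig's two posts, in their notches, centred lengthwise with its brass nut up, and let go of it. Then find by trying which of the two look-alike sockets fits the nut: seat that one fully over the nut, pressed lightly down on the bar, and finish while still holding it there; the other one must stand upright on the rubber mat. Do not disturb the other things on the table.

Things in the scene. Friction and masses are not known exactly. Their poses are not given: they have to be found in the camera images.
- jig: fixed clamping jig: blue base plate 230 x 70 x 10 mm, origin under its centre, x along its length. At x = -75 and +75 mm stand bright steel posts (24 mm along x, 56 along y), each with an open-topped notch running along x: 30 mm wide in y, floor 60 mm above the origin, cheeks up to 78 mm. Between them is the steel flange to be clamped, up to 38 mm high
- bar: loose steel clamp bar, red near its ends, 190 x 24 x 14 mm, 0.5 kg, flat; origin under its centre, x along it, z up. Fixed on its middle a brass hex nut, 24 mm across flats, 14 to 34 mm above the origin, its top 4 mm narrowed to 21 mm; two flats are flush with the bar's long sides (facing +-y), so both can be pinched there together, 24 mm wide
- socket_1: one of two look-alike dark sockets, mouth down: round body 40 mm wide, 38 high, on it a bright hex shank to grip, 22 mm across flats, 40 tall; 0.28 kg. Origin: centre of the mouth's rim, z up; shank and mouth flats face +-y. One mouth (26.5 mm, 26 deep) slips over the nut till its rim meets the bar; the other is too small, stopping with its rim on the nut's top. Which is which: only trying tells
- socket_2: one of two look-alike dark sockets, mouth down: round body 40 mm wide, 38 high, on it a bright hex shank to grip, 22 mm across flats, 40 tall; 0.28 kg. Origin: centre of the mouth's rim, z up; shank and mouth flats face +-y. One mouth (26.5 mm, 26 deep) slips over the nut till its rim meets the bar; the other is too small, stopping with its rim on the nut's top. Which is which: only trying tells
- mat: black rubber mat, fixed, 200 x 110 x 4 mm, origin under its centre, x along its length; the two sockets stand on it, about 90 mm apart
- hammer: bystander: hammer with a wooden handle, 280 mm long, origin at its middle underside
- hoop: bystander: flat steel hoop, 170 mm diameter, 12 mm high, origin under its centre
- stub: bystander: short upright steel pipe, 44 mm diameter, 45 mm high, origin under its centre
- magnet: bystander: red welding magnet block, 50 x 35 x 22 mm, origin under its centre
- brush: bystander: brush lying on the table, origin at its middle underside
- can: bystander: can with a yellow label, 60 mm diameter, 110 mm high, origin under its centre
- disc: bystander: brown grinding disc, 90 mm diameter, 16 mm high, origin under its centre
Things that resemble listed ones, but are neither listed nor needed, are in the scene too. What is shaped like the socket_2 but green is not meant.

How it is judged:
By the outcome, as a careful person would: the job done as asked, in the order asked, and still so for the second after the job is handed in, while the arm keeps its last pose, push and grip.
It also fails if it takes over 72 s, if anything falls off the work surface, if the arm or the gripper's body presses on something with over 40 N, if the wrist force passes 120 N, or if a joint passes its speed limit or range.

### The arm

A 6-joint arm with a two-finger parallel gripper is mounted at the origin on the work surface. World frame = base frame: x ahead of the robot, y to its left, z up, the work surface at z = 0. Lengths are in m, angles in rad, forces in N, time in s.
With the tool pointing down it reaches from about 0.3 to 0.75 m from the base axis. Payload 8.5 kg.
Tool frame: the origin (TCP) lies between the finger pads; the fingertips stand 22 mm ahead of it and the grasp point (between the pads) lies 3 mm ahead of it; z points along the fingers, y is the line along which they close (so a half turn about z gives the same grasp; the last joint's range is limited). The gripper opens to 85 mm and grips with 20 to 120 N. Pads are 22 mm wide; open, the fingers measure 114 mm over their backs; the gripper's body (76 mm by 85 mm) begins 54 mm behind the grasp point. The pads swing forward as they close: fully open they stand 13 mm farther back than shut.
Start: joints at [0.91, 0.381, 1.297, -0, 1.464, -0.215], TCP at [0.237, 0.496, 0.253] pointing down, gripper open.
Joint ranges: [-3.11, 3.11], [-0.89, 2.33], [0.22, 2.48], [-1.42, 4.56], [0.17, 2.85], [-2.88, 2.88]. Speed limits (rad/s): [2.39, 2.39, 3.14, 3.14, 3.14, 3.14].

### API

Orientations are given as a unit quaternion [w, x, y, z].
In Python, from workcell import robot, camera, get_calibration, job gives the robot as it stands. The module is installed in compiled form; this text tells all that it offers. Calls block until the motion is done:
- robot.reach(position, orientation): joint-space move of the TCP to a pose.
- robot.line_to(position, attitude=None, max_speed=0.15, until_force=None): straight line of the TCP; attitude=None keeps the orientation; max_speed is the mean speed in m/s. With until_force (N) it stops when the force on the tool has changed by that much, and returns True; else False.
- robot.move_j(angles): joint-space move.
- robot.ungrasp() and robot.close_gripper(): open the fingers fully, or close them until they stop; the grip force is fixed at half the most.
- robot.pause(seconds).
- robot.solve_ik(position, orientation): joint angles nearest the present ones, or None.
- robot.read_state(): the state.
- camera(name): name is "side" or "top" or "wrist"; returns the picture (384x512x3 uint8, red, green, blue); there is no depth.
- get_calibration(name): a dict with "K" (3x3 intrinsics, pixels), "k1" (the pictures are not rectified: a ray, as slopes to the right and down, at radius r is drawn at 1 + k1 r^2 times it, then the intrinsics apply), "eye" and "orientation" of the camera in the world. Camera axes: x right, y up, looking along -z (the intrinsics and any distortion apply to the point x, -y, -z); pixel columns grow to the right and rows downward; lengths in m; the calibration is good to about 2 mm. A picture is of the moment at which its call begins: read the wrist's pose just before it. get_calibration takes no time and is no camera call; for the wrist camera it gives the pose at the moment of the call.
A pose or a line that the arm cannot do raises robot.PlanningError and nothing moves.
- job.close_job(): hands the job in; it is judged then, once.
The state is a dict: "time_s": time; "joint_pos": joint angles; "joint_velocities": joint speeds; "joint_efforts": joint torques, N m; "ee_pos": TCP position; "eef_rot": TCP orientation; "ft_force": force on the tool from outside, world axes, zero at the start; "wrist_torque": the same for the moment, N m; "grip_width": finger opening in m; "finger_force": force on a finger pad.
Only numpy, scipy, OpenCV 4.12 (cv2) and the standard library are available. Lean on these libraries where they do the work, as an engineer would, in place of code of your own. Each camera call takes 0.05 s, during which the arm holds its last target. There are 200 camera calls.

## Working session

There is one attempt and no reset: what is moved stays moved. The work goes in short steps, each a Python script; the robot and the scene stay as the last script left them, time stands still between calls to the robot, and variables do not carry over. Pictures are saved under pics/ and viewed, at most 10 in all, crops included, and the job is handed in when it is done.

```bash
mkdir -p pics; cat > h.py <<'E'
import numpy as np, cv2
from scipy.spatial.transform import Rotation as R
from workcell import robot, camera, get_calibration, job
def rot(q): return R.from_quat([q[1],q[2],q[3],q[0]])
def save(n,im): cv2.imwrite('pics/'+n+'.png',cv2.cvtColor(im,cv2.COLOR_RGB2BGR))
def ray(cal,u,v):
    K=np.array(cal['K']); k=cal['k1']
    p=cv2.undistortPoints(np.array([[[u,v]]],float),K,np.array([k,0,0,0,0.]))[0,0]
    d=rot(cal['orientation']).apply([p[0],-p[1],-1]); return np.array(cal['eye']),d
def onz(cal,u,v,z):
    e,d=ray(cal,u,v); return e+d*(z-e[2])/d[2]
def proj(cal,P):
    c=rot(cal['orientation']).inv().apply(np.array(P)-cal['eye']); x,y=c[0]/-c[2],-c[1]/-c[2]
    s=1+cal['k1']*(x*x+y*y); K=np.array(cal['K']); return K[0,0]*x*s+K[0,2],K[1,1]*y*s+K[1,2]
E
python3 - <<'E'
from h import *
a=camera('top');b=camera('side')
np.save('top.npy',a);np.save('side.npy',b)
save('top1',cv2.resize(a,(800,600)));save('side1',cv2.resize(b,(800,600)))
for n in('top','side','wrist'): print(get_calibration(n))
print(robot.read_state())
E
```

```text
{'K': array([[482.62301255,   0.        , 252.95268536],
       [  0.        , 482.62301255, 194.42687778],
       [  0.        ,   0.        ,   1.        ]]), 'k1': -0.13242427830768577, 'eye': array([ 0.4866664 , -0.07065291,  1.26837672]), 'orientation': array([ 0.70766289,  0.04185568, -0.03028898, -0.70465872])}
{'K': array([[385.17941663,   0.        , 253.52203178],
       [  0.        , 385.17941663, 187.34555672],
       [  0.        ,   0.        ,   1.        ]]), 'k1': -0.057081582245303165, 'eye': array([ 0.52088611, -0.90133849,  0.83054276]), 'orientation': array([ 0.91385135,  0.40210383, -0.01818502, -0.05345584])}
{'K': array([[311.36700159,   0.        , 252.20458547],
       [  0.        , 311.36700159, 190.11188679],
       [  0.        ,   0.        ,   1.        ]]), 'k1': -0.0717632064131192, 'eye': array([0.17498375, 0.52581623, 0.37316871]), 'orientation': array([ 0.837741  , -0.11606847, -0.0723965 ,  0.52865573])}
{'time_s': 0.1, 'joint_pos': array([ 9.09707710e-01,  3.81128114e-01,  1.29814875e+00, -5.68473120e-06,
        1.46358100e+00, -2.15330862e-01]), 'joint_velocities': array([ 0.00151216, -0.00133086, -0.00230327, -0.00035423,  0.00076702,
        0.00042358]), 'joint_efforts': array([ 2.53423110e-03, -4.49225307e+01, -2.31657314e+01, -1.92314501e-04,
        3.70987225e-03, -3.07746609e-05]), 'ee_pos': array([0.23700521, 0.49606565, 0.25278598]), 'eef_rot': array([-2.65867877e-04,  2.21037861e-01,  9.75265022e-01, -5.74031757e-04]), 'ft_force': array([0.18328031, 0.05548483, 0.46932045]), 'wrist_torque': array([-0.00167234, -0.0255244 ,  0.05031034]), 'finger_force': 0.0, 'grip_width': 0.08560040674391425}
```

View pics/top1.png

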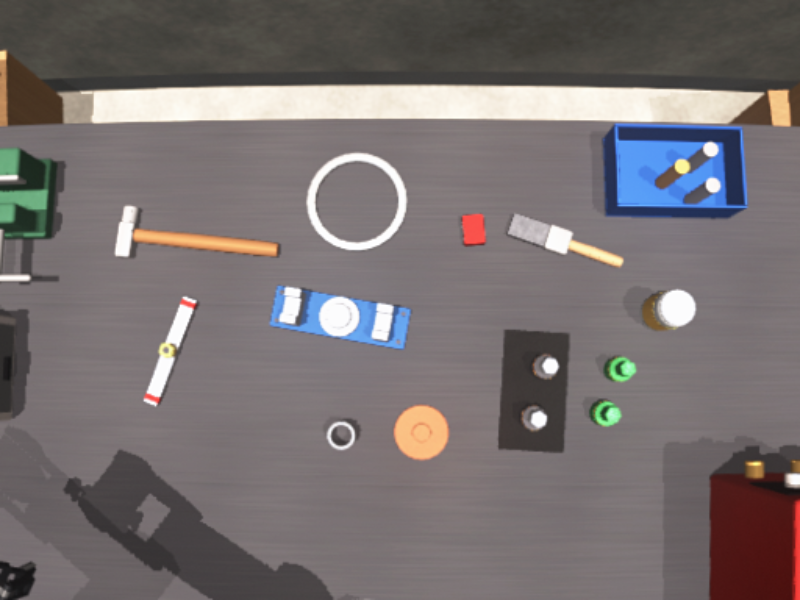

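View pics/side1.png

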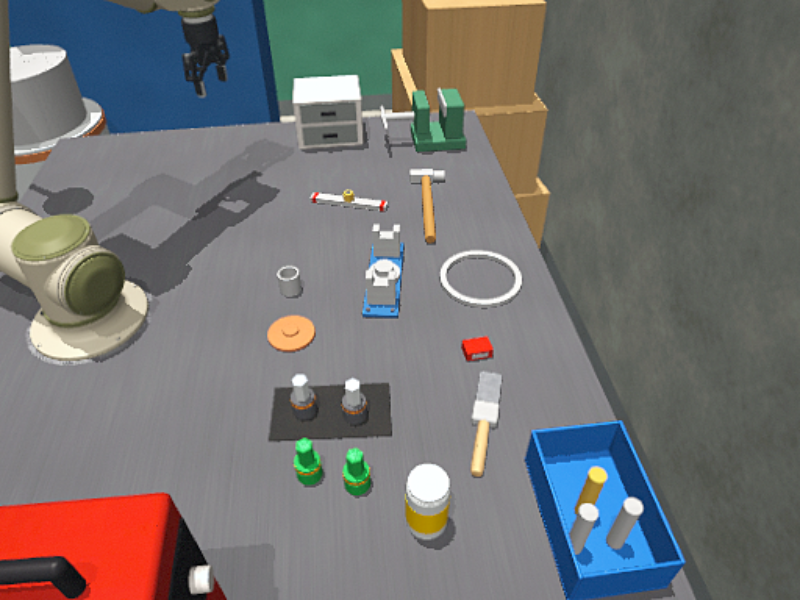

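Top view (800x600): the bar is at (170,350), with red ends at (189,301) and (151,400) and the nut at (168,350). The jig is at (340,316) and the mat at (535,390).
Socket candidates are the dark sockets on the mat at (545,366) and (535,418), and the green look-alikes at (621,369) and (606,413). I choose the dark pair. The bar is the only red-ended steel bar.

```bash
python3 - <<'E'
from h import *
a=np.load('top.npy');cal=get_calibration('top')
hsv=cv2.cvtColor(a,cv2.COLOR_RGB2HSV);H,S,V=[hsv[...,i].astype(int) for i in range(3)]
def blobs(m,box,mn=8):
    x0,y0,x1,y1=[int(t/1.5625) for t in box]; z=np.zeros(m.shape,np.uint8); z[y0:y1,x0:x1]=m[y0:y1,x0:x1]
    n,l,s,c=cv2.connectedComponentsWithStats(z)
    return z,[(s[i,4],c[i]) for i in range(1,n) if s[i,4]>=mn]
red=((H<8)|(H>172))&(S>130)&(V>80)
z,b=blobs(red,(120,280,220,420)); P=[onz(cal,*c,0.014) for _,c in b]
print('bar red',[(n,c.round(1)) for n,c in b],np.round(P,4))
z,b=blobs((H>15)&(H<35)&(S>90)&(V>70),(120,280,220,420)); print('nut',[(n,onz(cal,*c,.03).round(4)) for n,c in b])
z,b=blobs((H>100)&(H<125)&(S>120)&(V>60),(255,270,430,365),1)
r=cv2.minAreaRect(cv2.findNonZero(z)); bp=cv2.boxPoints(r)
Q=np.array([onz(cal,*p,.010) for p in bp]);print('jig',Q.mean(0).round(4));print(Q.round(4), [np.linalg.norm(Q[i]-Q[i-1]).round(4) for i in range(4)])
z,b=blobs((V>150)&(S<60),(500,330,568,452)); print('sock',[(n,c.round(1),onz(cal,*c,.082).round(4)) for n,c in b])
z,b=blobs(V<50,(480,310,590,470),300)
r=cv2.minAreaRect(cv2.findNonZero(z));Q=np.array([onz(cal,*p,.004) for p in cv2.boxPoints(r)]);print('mat',Q.mean(0).round(4),Q.round(4))
c1=cv2.resize(a[180:300,85:270],None,fx=4,fy=4,interpolation=cv2.INTER_CUBIC)
save('crop1',cv2.resize(a[185:295,310:410],None,fx=5,fy=5,interpolation=cv2.INTER_CUBIC))
E
```

```text
bar red [(np.int32(27), array([120.3, 194.1])), (np.int32(28), array([ 97.5, 254.4]))] [[0.6147 0.302  0.014 ]
 [0.4547 0.3593 0.014 ]]
nut [(np.int32(22), array([0.5354, 0.3224, 0.03  ]))]
jig [0.5935 0.0441 0.01  ]
[[ 0.5789  0.1624  0.01  ]
 [ 0.6474  0.1516  0.01  ]
 [ 0.6077 -0.0747  0.01  ]
 [ 0.5399 -0.0629  0.01  ]] [np.float64(0.2286), np.float64(0.0694), np.float64(0.2298), np.float64(0.0688)]
sock [(np.int32(89), array([351.9, 233.9]), array([ 0.5114, -0.2946,  0.082 ])), (np.int32(96), array([344.1, 268.5]), array([ 0.4269, -0.2748,  0.082 ]))]
mat [ 0.4779 -0.2823  0.004 ] [[ 0.4296 -0.2559  0.004 ]
 [ 0.5326 -0.2794  0.004 ]
 [ 0.5262 -0.3088  0.004 ]
 [ 0.4232 -0.2851  0.004 ]]
```

View pics/crop1.png

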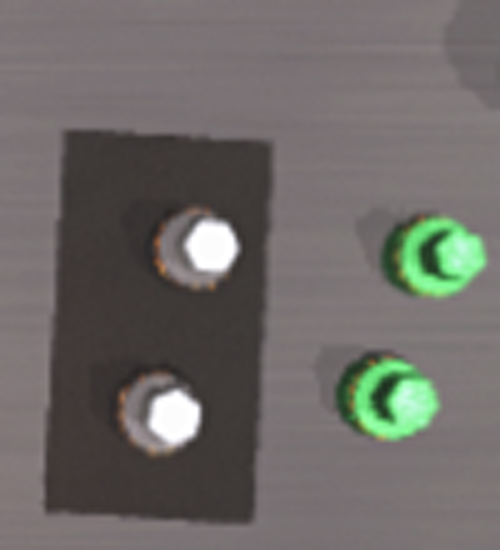

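Close crop: the two dark sockets with bright shanks stand on the mat at crop (212,245) and (173,415). The green ones stand off the mat. Next I move over the bar and look from the wrist.

```bash
cat >> h.py <<'E'
def down(yaw):
    h=np.radians(yaw)/2; return [0,np.cos(h),np.sin(h),0]
def masks(a):
    hsv=cv2.cvtColor(a,cv2.COLOR_RGB2HSV); return [hsv[...,i].astype(int) for i in range(3)]
def comps(m,mn=30):
    n,l,s,c=cv2.connectedComponentsWithStats(m.astype(np.uint8))
    return [(s[i,4],c[i],l==i) for i in range(1,n) if s[i,4]>=mn]
E
python3 - <<'E'
from h import *
robot.reach([.5347,.3307,.20],down(160.3))
cal=get_calibration('wrist');a=camera('wrist');save('w1',a)
print(robot.read_state()['time_s'],cal['eye'])
H,S,V=masks(a)
for n,c,m in comps(((H<8)|(H>172))&(S>130)&(V>80)): print('red',n,c.round(1),onz(cal,*c,.014).round(4))
for n,c,m in comps((H>15)&(H<35)&(S>90)&(V>70)): print('brass',n,c.round(1),onz(cal,*c,.03).round(4))
print(proj(cal,[.5347,.3307,.034]))
E
```

```text
1.45 [0.46906674 0.35461864 0.3207069 ]
red 220 [253.   85.4] [0.4543 0.3608 0.014 ]
red 159 [253.1 250. ] [0.6144 0.304  0.014 ]
brass 393 [253.3 176.1] [0.5335 0.3329 0.03  ]
brass 589 [326.3 321.8] [0.719  0.3541 0.03  ]
(np.float64(251.54444877791576), np.float64(178.97880108885016))
```

View pics/w1.png

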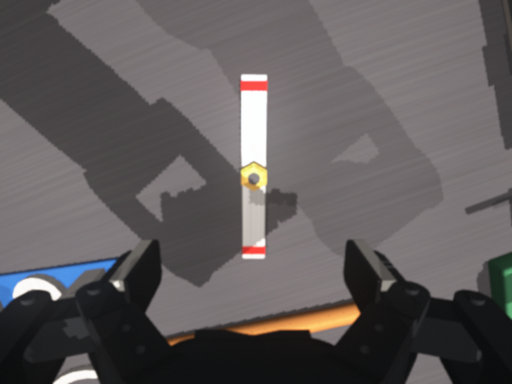

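The wrist view shows the bar upright along column 253 (rows 75–258) with the nut at (253,177) and the fingers clear of it. I'll take one quick wrist look each at the jig and the sockets while the hand is empty.

```bash
python3 - <<'E'
from h import *
robot.reach([.555,.04,.26],down(80))
cj=get_calibration('wrist');j=camera('wrist')
robot.reach([.47,-.283,.26],down(80))
cs=get_calibration('wrist');s=camera('wrist')
import pickle;pickle.dump((cj,j,cs,s),open('w.pkl','wb'))
print(robot.read_state()['time_s'],cj['eye'],cs['eye'])
H,S,V=masks(j)
n,c,m=max(comps((H>100)&(H<125)&(S>120)&(V>60)),key=lambda t:t[0])
al=np.zeros(m.shape,np.uint8)
for n,c,k in comps((H>100)&(H<125)&(S>120)&(V>60),20):
    print('blue',n,c.round()); al|=k.astype(np.uint8)
# ground-plane coordinates of the mask -> rectangle
P=np.array([onz(cj,u,v,.01)[:2] for v,u in np.argwhere(m)],np.float32)*1000
r=cv2.minAreaRect(P);print('jig',r)
H,S,V=masks(s)
for n,c,k in comps((V>150)&(S<60),60): print('bright',n,c.round(1),onz(cs,*c,.082).round(4))
save('js',np.hstack([cv2.resize(x,(400,300)) for x in (j,s)]))
E
```

```text
3.9583 [0.56693485 0.10887944 0.38030388] [ 0.48259301 -0.21416995  0.38041249]
blue 3098 [283.  95.]
blue 1606 [278. 194.]
blue 48 [286. 240.]
jig ((603.4519653320312, 102.83740234375), (110.20056915283203, 68.57767486572266), 80.3050537109375)
bright 618 [200.9  52.4] [ 0.4445 -0.1626  0.082 ]
bright 60 [172.3  55.9] [ 0.4183 -0.1608  0.082 ]
bright 3182 [468.3 144.5] [ 0.6873 -0.2876  0.082 ]
bright 95 [277.7 166.9] [ 0.4963 -0.2783  0.082 ]
bright 493 [208.6 175.5] [ 0.4281 -0.2751  0.082 ]
bright 484 [294.8 179.7] [ 0.5111 -0.2938  0.082 ]
bright 62 [118.6 284.4] [ 0.3023 -0.3793  0.082 ]
bright 61 [385.9 284.4] [ 0.5957 -0.4302  0.082 ]
```

View pics/js.png

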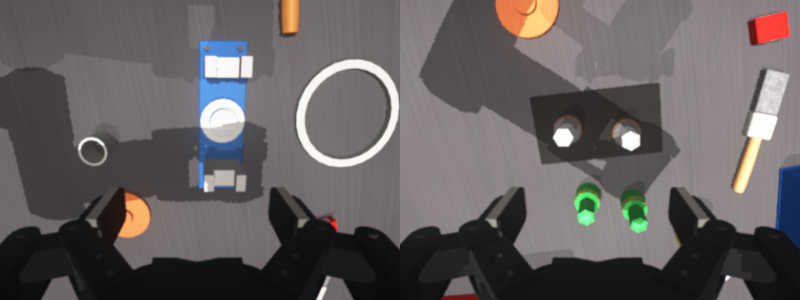

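Left: the jig with its posts at (228,67) and (224,182), and the flange at (222,120). Right: the sockets' shanks at (565,135) and (630,140) on the mat, with the green ones below. Next I'll compute the full jig rectangle and the shank yaw, then grasp the bar.

```bash
python3 - <<'E'
from h import *
import pickle;cj,j,cs,s=pickle.load(open('w.pkl','rb'))
H,S,V=masks(j)
m=(H>100)&(H<125)&(S>120)&(V>25)
al=np.zeros(m.shape,bool)
for n,c,k in comps(m,15):
    if 240<c[0]<330 and c[1]<260: al|=k; print('blue',n,c.round())
P=np.array([onz(cj,u,v,.01)[:2] for v,u in np.argwhere(al)],np.float32)*1000
r=cv2.minAreaRect(P);print('jig',r)
# posts: bright top faces z=.078
for n,c,k in comps((V>190)&(S<60),20):
    if 240<c[0]<330: print('post/flange',n,c.round(1),onz(cj,*c,.078).round(4))
H,S,V=masks(s)
for n,c,k in comps((V>150)&(S<60),300):
    if c[1]>170 and c[1]<185:
        Q=np.array([onz(cs,u,v,.082)[:2] for v,u in np.argwhere(k)])
        Q=(Q-Q.mean(0))*1000
        th=np.radians(np.arange(0,60,3)); ext=[]
        # width over flats is smallest along flat normals
        for t in th:
            w=0
            for q in (0,60,120):
                d=np.array([np.cos(t+np.radians(q)),np.sin(t+np.radians(q))]);x=Q@d;w+=np.ptp(x)
            ext.append(w/3)
        print(onz(cs,*c,.082).round(4),np.round(ext,1))
E
python3 - <<'E'
from h import *
B=[.53435,.3324];q=down(160.47)
robot.reach([*B,.12],q)
print(robot.line_to([*B,.027],q,until_force=8),robot.read_state()['ee_pos'])
robot.close_gripper();s=robot.read_state();print(s['grip_width'],s['finger_force'])
robot.line_to([*B,.17],q)
s=robot.read_state();print(s['grip_width'],s['finger_force'],s['ft_force'],s['wrist_torque'],s['time_s'])
E
```

```text
blue 3098 [283.  95.]
blue 1606 [278. 194.]
blue 48 [286. 240.]
jig ((593.0154418945312, 44.549293518066406), (228.98365783691406, 68.89411163330078), 79.9824447631836)
post/flange 1169 [283.3  85.1] [0.5977 0.1197 0.078 ]
post/flange 386 [315.5  84.9] [0.6274 0.115  0.078 ]
post/flange 2338 [283.7 152.7] [0.5888 0.057  0.078 ]
post/flange 167 [281.5 226.2] [ 0.5754 -0.019   0.078 ]
post/flange 75 [263.4 237.9] [ 0.5547 -0.029   0.078 ]
[ 0.4281 -0.2751  0.082 ] [25.6 25.4 25.1 24.8 24.5 24.1 23.7 23.5 23.9 24.3 24.7 24.9 25.3 25.5
 25.7 25.8 25.9 25.9 25.9 25.8]
[ 0.5111 -0.2938  0.082 ] [24.2 24.5 24.8 25.1 25.3 25.5 25.7 25.8 25.8 25.8 25.7 25.6 25.4 25.2
 24.9 24.5 24.1 23.8 23.7 23.9]
False [0.53494884 0.33246777 0.02790076]
0.02289538733466945 60.49199944362044
0.022908110406031995 59.275073893368244 [ 0.00636657  0.91728833 -5.04906528] [ 0.02472885 -0.00184833 -0.03506984] 8.6833
```

```bash
python3 - <<'E'
from h import *
J=[.5930,.0445];q=down(80.0)
robot.reach([*J,.17],q)
robot.line_to([*J,.112],q)
print(robot.read_state()['ee_pos'])
print(robot.line_to([*J,.083],q,max_speed=.03,until_force=6),robot.read_state()['ee_pos'],robot.read_state()['ft_force'],robot.read_state()['wrist_torque'])
a=camera('side');save('side2',cv2.resize(a[120:230,190:300],(770,770))[:600]);print(robot.read_state()['time_s'])
E
```

```text
[0.59339191 0.04511011 0.11259753]
True [0.59287305 0.04447996 0.08748389] [-0.18626246  0.35491777  4.55519916] [0.0515575  0.06221172 0.01337933]
11.1667
```

View pics/side2.png

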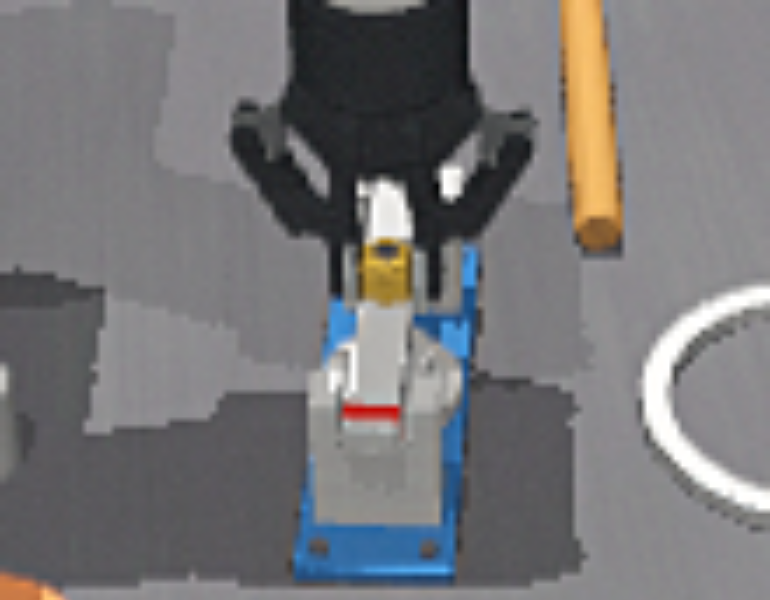

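The bar lies in both notches with its nut up between the fingers (nut at (385,270), red end at (370,410)), and the contact height matches. I release it, check, and go to the first socket.

```bash
python3 - <<'E'
from h import *
J=[.5930,.0445];q=down(80.0)
robot.ungrasp()
robot.line_to([*J,.20],q)
c=get_calibration('wrist');a=camera('wrist');save('w2',a);H,S,V=masks(a)
for n,p,k in comps((H>15)&(H<35)&(S>90)&(V>70)):
    if 180<p[0]<330: print('brass',n,p.round(1),onz(c,*p,.09).round(4))
P=[]
for n,p,k in comps(((H<8)|(H>172))&(S>130)&(V>60)):
    if 180<p[0]<330: P.append(onz(c,*p,.074)); print('red',n,p.round(1),P[-1].round(4))
if len(P)==2: print('mid',(P[0]+P[1])/2, np.degrees(np.arctan2(*(P[0]-P[1])[1::-1])))
A=[.4277,-.2750];qa=down(-9)
robot.reach([*A,.20],qa)
c=get_calibration('wrist');a=camera('wrist');save('w3',a);H,S,V=masks(a)
for n,p,k in comps((V>150)&(S<60),200): print('bright',n,p.round(1),onz(c,*p,.082).round(4))
print(robot.read_state()['time_s'],robot.read_state()['ee_pos'], proj(c,[.428,-.275,.082]))
E
```

```text
brass 725 [253.  193.3] [0.5933 0.0459 0.09  ]
red 372 [253.   80.5] [0.6077 0.1283 0.074 ]
red 238 [252.2 280.9] [ 0.5776 -0.0395  0.074 ]
mid [0.59262897 0.04438734 0.074     ] 79.84440066517456
bright 287 [127.7  33.8] [ 0.5584 -0.2046  0.082 ]
bright 1017 [260.4  78.6] [ 0.5121 -0.2937  0.082 ]
bright 1095 [417.3  93.7] [ 0.4849 -0.4089  0.082 ]
bright 5286 [437.9 146.2] [ 0.4427 -0.4246  0.082 ]
bright 1718 [ 94.8 156.3] [ 0.4761 -0.1565  0.082 ]
bright 2264 [166.1 200.4] [ 0.4318 -0.2047  0.082 ]
bright 707 [253.3 191.8] [ 0.4281 -0.2754  0.082 ]
bright 2640 [414.3 218.2] [ 0.3848 -0.4046  0.082 ]
bright 524 [292.1 242.5] [ 0.3794 -0.3008  0.082 ]
bright 341 [419.8 242.3] [ 0.3616 -0.4095  0.082 ]
bright 371 [427.6 251.4] [ 0.3516 -0.4166  0.082 ]
bright 365 [421.2 261. ] [ 0.3432 -0.411   0.082 ]
bright 373 [428.6 270.2] [ 0.3327 -0.4179  0.082 ]
14.1583 [ 0.42828109 -0.27434497  0.19994113] (np.float64(252.81611383853004), np.float64(192.01642625521754))
```

View pics/w3.png

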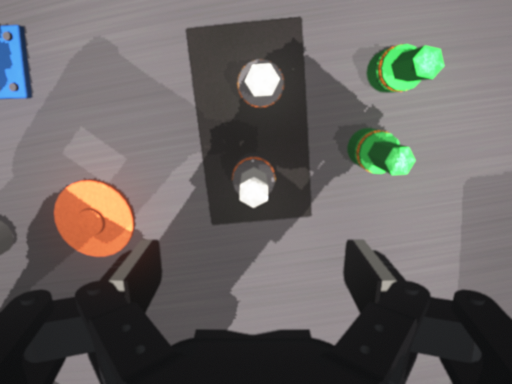

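Socket A's shank is at (253,192) with its flats facing the fingers, and the bar is confirmed centred on the jig. I grip A and try it on the nut.

```bash
cat >> h.py <<'E'
N=np.array([.5926,.0444])
def grab(xy,yaw):
    q=down(yaw); robot.reach([*xy,.13],q); robot.line_to([*xy,.069],q,max_speed=.1)
    robot.close_gripper(); s=robot.read_state(); z=s['ee_pos'][2]
    print('grip',s['grip_width'],s['finger_force'],s['ee_pos'])
    robot.line_to([*xy,.20],q); return z-.004
def try_on(off,yaw):
    q=down(yaw); robot.reach([*N,.215],q); robot.line_to([*N,.175],q)
    print('at',robot.read_state()['ee_pos'])
    hit=robot.line_to([*N,.074+off-.004],q,max_speed=.03,until_force=6)
    s=robot.read_state(); print(hit,'rim z',s['ee_pos'][2]-off,s['ee_pos'],s['ft_force'],s['wrist_torque'],s['grip_width'],s['time_s'])
E
python3 - <<'E'
from h import *
off=grab([.4281,-.2752],-9);print(off)
try_on(off,20)
E
```

```text
grip 0.021213882604031346 59.0835375781171 [ 0.42822041 -0.27535889  0.0692772 ]
0.06527720157219434
at [0.59272935 0.04356799 0.17527884]
True rim z 0.09392009414900375 [0.59265791 0.04442246 0.1591973 ] [-0.70401233 -0.56750338  5.36046214] [0.00238279 0.16103506 0.02798749] 0.021120881886123526 19.3833
```

It stops with the rim at 94 mm, on the nut's top. The misalignment is well within the capture range, so A is probably the small one. I put it back on the mat and try B.

```bash
python3 - <<'E'
from h import *
A=[.4281,-.2752]
robot.line_to([*N,.215],down(20))
robot.reach([*A,.13],down(-9)); robot.line_to([*A,.078],down(-9)); 
print(robot.line_to([*A,.066],down(-9),max_speed=.03,until_force=4),robot.read_state()['ee_pos'])
robot.ungrasp(); robot.line_to([*A,.15],down(-9))
c=get_calibration('wrist');a=camera('wrist');save('w4',a);H,S,V=masks(a)
for n,p,k in comps((V>150)&(S<60),200):
    if 230<p[0]<290 and p[1]<230: print('bright',n,p.round(1),onz(c,*p,.082).round(4))
off=grab([.5114,-.2938],24);print(off)
try_on(off,20)
E
```

```text
True [ 0.42862572 -0.27560326  0.06927312]
bright 1680 [261.3  71.6] [ 0.5121 -0.2935  0.082 ]
bright 1062 [253.3 212.2] [ 0.4288 -0.2759  0.082 ]
grip 0.021031928577273117 58.54221794754267 [ 0.5114807  -0.29381598  0.0692315 ]
0.06523149758098992
at [0.59280624 0.04357359 0.1751939 ]
True rim z 0.07395495056990525 [0.59256865 0.04437473 0.13918645] [-0.27967476  0.04186731  5.95717306] [0.08754343 0.06589564 0.05453203] 0.020803913626378047 29.275
```

View pics/w4.png

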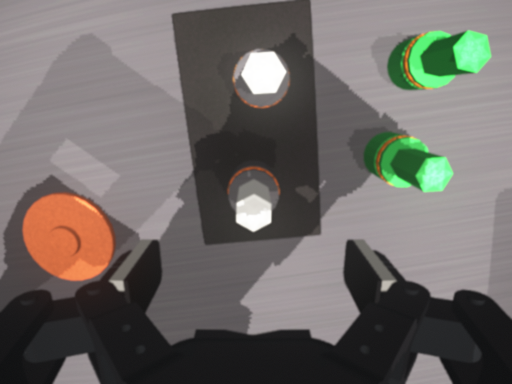

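A stands upright on the mat again at (253,212). B dropped to rim z = 74 mm, so it is fully seated. I check that the light push holds, take a side view, then hand in.

```bash
python3 - <<'E'
from h import *
robot.pause(0.7)
s=robot.read_state();print(s['ee_pos'],s['ft_force'],s['finger_force'],s['grip_width'],s['time_s'])
a=camera('side');save('side3',cv2.resize(a[100:280,150:290],(600,600)*1 if 0 else (467,600)))
E
```

```text
[0.59257137 0.04437111 0.13917408] [-0.40570568 -0.27821858  5.41556601] 59.67928840080276 0.02089886236403948 29.975
```

View pics/side3.png

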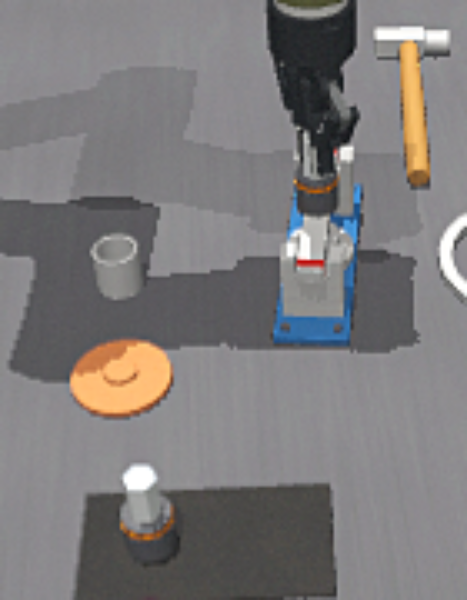

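The socket sits down on the bar in the jig at (318,190), still gripped with a steady light push. The other stands upright on the mat at (148,520).

```bash
python3 -c "
from h import *
print(job.close_job())"
```

```text
the job is handed in; nothing more can be done
None
```

The job is handed in: the bar lies in both notches with its nut up, the far socket (the fitting one) is seated over the nut down to the bar and held there with a light push, and the near, too-small one stands upright on the mat.

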